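Air the drying dishes and bring them to the tray

ROBOT

A 7-joint arm with a two-finger parallel gripper is mounted at the origin on the work surface. World frame = base frame: x ahead of the robot, y to its left, z up, the work surface at z = 0. Lengths are in m, angles in rad, forces in N, time in s.
With the tool pointing down it reaches from about 0.4 to 0.875 m from the base axis. Payload 19.3 kg.
Tool frame: the origin (TCP) lies midway between the tips of the shut fingers; the grasp point (between the pads) lies bot.pinch_z behind it (bot.pinch_z is the distance from the TCP to the grasp point, in m); z points along the fingers, y is the line along which they close (so a half turn about z gives the same grasp; the last joint's range is limited). The gripper opens to 85 mm and grips with 20 to 120 N. Pads are 22 mm wide; open, the fingers measure 114 mm over their backs; the gripper's body (76 mm by 85 mm) begins 54 mm behind the grasp point. The pads swing forward as they close: fully open they stand 13 mm farther back than shut.
Start: joints at [1.05, 0.521, -0.036, 1.599, 0.021, 1.021, -0.113], TCP at [0.272, -0.563, 0.231] pointing down, gripper open.
Joint ranges: [-2.91, 2.91], [-0.3, 2.13], [-1.5, 1.42], [0.17, 2.43], [-1.26, 4.41], [0.16, 1.93], [-2.52, 2.52]. Speed limits (rad/s): [1.89, 1.89, 2.39, 2.39, 3.01, 3.01, 3.01].

INTERFACE

Orientations are given as a unit quaternion [w, x, y, z].
In Python, from cell import bot, eyes, ticket, telemetry gives the robot as it stands. Calls block until the motion is done:
- bot.reach(position, orientation): joint-space move of the TCP to a pose.
- bot.move_linear(position, ori=None, max_speed=0.15): straight line of the TCP; ori=None keeps the orientation; max_speed is the mean speed in m/s.
- bot.move_j(angles): joint-space move.
- bot.move_gripper(opening, strength=None): finger opening in m; strength is the grip in N (None keeps the last); returns when the fingers have stopped.
- bot.pause(seconds).
- bot.inverse_kinematics(position, orientation): joint angles nearest the present ones, or None.
- eyes.get_image(name): name is "scene" or "top"; returns a dict with "pixels" (480x640x3 uint8, red, green, blue), "fx", "fy", "cx", "cy" (pixels), "xyz" and "orientation" of the camera in the world. Camera axes: x right, y up, looking along -z (the intrinsics and any distortion apply to the point x, -y, -z); pixel columns grow to the right and rows downward; lengths in m; the calibration is good to about 2 mm. A picture is of the moment at which its call begins. There is no depth.
A pose or a line that the arm cannot do raises bot.PlanningError and nothing moves.
- ticket.hand_in(): hands the job in; it is judged then, once.
Readings, each from a call of its own:
- telemetry.read_t(): time.
- telemetry.read_qpos(): joint angles.
- telemetry.read_joint_vel(): joint speeds.
- telemetry.read_effort(): joint torques, N m.
- telemetry.read_tcp_pos(): TCP position.
- telemetry.read_tcp_rot(): TCP orientation.
- telemetry.read_force(): force on the tool from outside, world axes, zero at the start.
- telemetry.read_wrist_torque(): the same for the moment, N m.
- telemetry.read_grip_width(): finger opening in m.
- telemetry.read_grip_force(): force on a finger pad.
Only numpy, scipy, OpenCV 4.12 (cv2) and the standard library are available. Lean on these libraries where they do the work, as an engineer would, in place of code of your own. Each camera call takes 0.05 s, during which the arm holds its last target. There are 200 camera calls.

TASK

Clear the wooden tools (two or three) off the drying tray into the grey tool bin, then take the three lidded drying dishes one at a time, smallest first: air the dish by raising its lid by the fin, that edge first and only just clear of the rim while the opposite edge stays resting, hold it so for two seconds, lower it back flat and centred and let go; then carry the dish, lid on and level, to the tray and set it down well inside the lip before turning to the next. Do not push the other things on the table about.

Things in the scene. Friction and masses are not known exactly. Their poses are not given: they have to be found in the camera images.
- dish_small: small drying dish: round white ceramic, 46 mm across and 18 mm high, with a narrower upright rim 31 mm across that ends 26 mm above the underside; small brown clay ornament inside. Grip it across the 46 mm body, which is 6 mm wider than its lid. Origin at the centre of its underside, z up. About 90 g
- lid_small: clear loose lid of the small dish: 40 mm across, 8 mm high (3 mm plate, 5 mm skirt with 2 mm play round the rim). White upright grip fin on top near its -x edge: 9 mm thick (y), 14 mm long (x = -19 to -5), 20 mm high (z = 8 to 28). Origin: centre of the skirt's lower edge, 21 mm above the dish's origin when seated; z up.
- lid_small_front (a point): lower skirt edge of the small lid at the fin side (x = -20, z = 0 mm in the lid)
- lid_small_back (a point): lower skirt edge of the small lid opposite the fin (x = +20, z = 0 mm in the lid); turned about its y axis, the lid pivots where its plate rests on the dish's rim here, at x = +15.5, z = 5 mm
- dish_medium: medium drying dish: round white ceramic, 56 mm across and 18 mm high, with a narrower upright rim 41 mm across that ends 26 mm above the underside; small brown clay ornament inside. Grip it across the 56 mm body, which is 6 mm wider than its lid. Origin at the centre of its underside, z up. About 130 g
- lid_medium: clear loose lid of the medium dish: 50 mm across, 8 mm high (3 mm plate, 5 mm skirt with 2 mm play round the rim). White upright grip fin on top near its -x edge: 9 mm thick (y), 14 mm long (x = -24 to -10), 20 mm high (z = 8 to 28). Origin: centre of the skirt's lower edge, 21 mm above the dish's origin when seated; z up.
- lid_medium_front (a point): lower skirt edge of the medium lid at the fin side (x = -25, z = 0 mm in the lid)
- lid_medium_back (a point): lower skirt edge of the medium lid opposite the fin (x = +25, z = 0 mm in the lid); turned about its y axis, the lid pivots where its plate rests on the dish's rim here, at x = +20.5, z = 5 mm
- dish_large: large drying dish: round white ceramic, 66 mm across and 18 mm high, with a narrower upright rim 51 mm across that ends 26 mm above the underside; small brown clay ornament inside. Grip it across the 66 mm body, which is 6 mm wider than its lid. Origin at the centre of its underside, z up. About 180 g
- lid_large: clear loose lid of the large dish: 60 mm across, 8 mm high (3 mm plate, 5 mm skirt with 2 mm play round the rim). White upright grip fin on top near its -x edge: 9 mm thick (y), 14 mm long (x = -29 to -15), 20 mm high (z = 8 to 28). Origin: centre of the skirt's lower edge, 21 mm above the dish's origin when seated; z up.
- lid_large_front (a point): lower skirt edge of the large lid at the fin side (x = -30, z = 0 mm in the lid)
- lid_large_back (a point): lower skirt edge of the large lid opposite the fin (x = +30, z = 0 mm in the lid); turned about its y axis, the lid pivots where its plate rests on the dish's rim here, at x = +25.5, z = 5 mm
- tray: fixed plywood drying tray, 290 (x) x 170 (y) mm, its floor 6 mm above its origin, surrounded by a 6 mm wide lip whose top is 14 mm above the origin; inside 278 x 158 mm. Origin at the centre of its underside. Two or three wooden tools lie on it at the start, crosswise, about 90 mm apart along its x
- paddle: wooden clay-beating paddle, 110 mm long in x, 18 mm high; handle 20 mm wide from x = -55 to +5 mm, blade 34 mm wide from x = +5 to +55 mm. Origin at the underside, middle of its length; 60 g. May be absent
- rib: flat wooden smoothing rib, 70 (x) x 40 (y) x 14 mm high. Origin at the centre of its underside; 30 g. May be absent
- slat: dark wooden thickness strip, 105 (x) x 22 (y) x 12 mm high. Origin at the centre of its underside; 20 g. May be absent
- bin: fixed grey open tool bin, 200 (x) x 160 (y) x 30 mm high outside, walls and floor 5 mm. Origin at the centre of its underside
- sponge: yellow sponge block, 70 x 45 x 22 mm; a bystander, leave it alone. Origin at its underside
- pinch_pot: small open terracotta bowl, 56 mm across, 35 mm high; a bystander, leave it alone. Origin at its underside
- jar: glass jar with black cap, 54 mm across, 110 mm high; a bystander, leave it alone. Origin at its underside
- modelling_tool: flat spatula with wooden handle and steel blade, 170 mm long, up to about 60 mm wide, lying flat; a bystander, leave it alone. Origin at its underside
- clay_lump: lump of brown clay, 60 mm across, 38 mm high; a bystander, leave it alone. Origin at its underside

How it is judged:
By the outcome, as a careful person would: the job done as asked, in the order asked, and still so for the second after the job is handed in, with the robot touching nothing.
Of paddle, rib, slat only 2 to 3 are there at a start; the rules pass over those that are not, and their reading is None.
At some moment in a run one of paddle, rib, slat, dish_small, dish_medium, dish_large may be knocked a few centimetres aside while the robot is not near it.
It also fails if it takes over 210 s, if anything falls off the work surface, if the arm or the gripper's body presses on something with over 40 N, if the wrist force passes 120 N, or if a joint passes its speed limit or range.

## Working session

There is one attempt and no reset: what is moved stays moved. The work goes in short steps, each a Python script; the robot and the scene stay as the last script left them, time stands still between calls to the robot, and variables do not carry over. Pictures are saved under pics/ and viewed, at most 14 in all, crops included, and the job is handed in when it is done.

```bash
mkdir -p pics; ls; python3 - <<'E'
from cell import bot,eyes,telemetry
import cv2,numpy as np
for n in("top","scene"):
    d=eyes.get_image(n); cv2.imwrite(f"pics/{n}0.png",d["pixels"][:,:,::-1]); print({k:v for k,v in d.items() if k!="pixels"})
print(bot.pinch_z,telemetry.read_tcp_rot(),telemetry.read_tcp_pos(),telemetry.read_t())
E
```

```text
pics
{'fx': 558.8894430375801, 'fy': 558.8894430375801, 'cx': 321.145642964046, 'cy': 246.3225284762727, 'xyz': array([0.49028955, 0.08931524, 1.04235792]), 'orientation': array([-0.69936968, -0.03859891,  0.03862059,  0.71267147])}
{'fx': 545.7871024684702, 'fy': 545.7871024684702, 'cx': 321.88882210611536, 'cy': 239.0528255423287, 'xyz': array([1.34256902, 0.1347122 , 0.62009401]), 'orientation': array([0.60635225, 0.30469587, 0.31555153, 0.66326813])}
0.0187 [-4.81876755e-04  9.74702390e-01  2.23506147e-01 -1.42649637e-04] [ 0.27214862 -0.56230348  0.23079337] 0.1
```

View pics/top0.png

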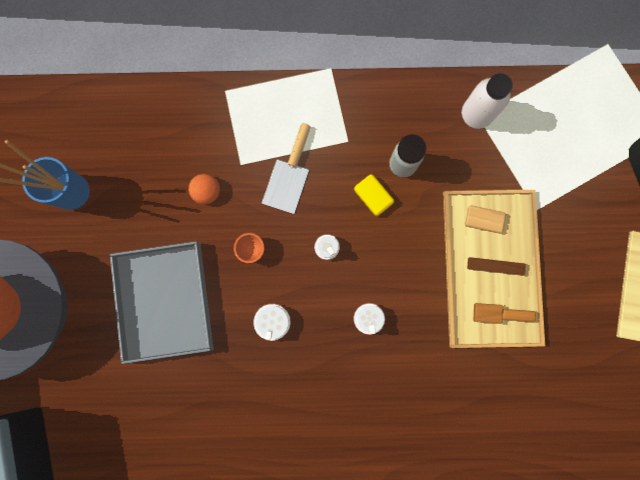

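View pics/scene0.png

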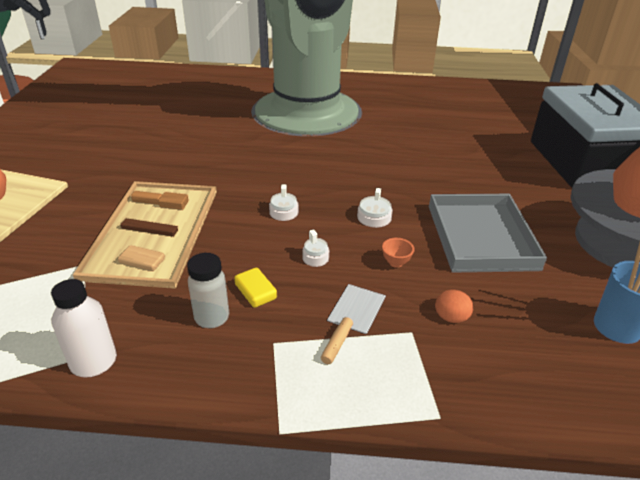

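Top view: tray (445–543, 190–348) holding the rib (487,219), slat (497,267) and paddle (505,314). The bin is at (162,302). The dishes are small (327,247), medium (369,319) and large (272,322). Enlarging for precision.

```bash
cat > h.py <<'E'
import numpy as np,cv2
from scipy.spatial.transform import Rotation as R
from cell import bot,eyes,telemetry,ticket
def Rq(q): return R.from_quat([q[1],q[2],q[3],q[0]])
def pix2w(d,u,v,z):
    r=Rq(d["orientation"]).apply([(u-d["cx"])/d["fx"],-(v-d["cy"])/d["fy"],-1.])
    return d["xyz"]+r*(z-d["xyz"][2])/r[2]
def w2pix(d,p):
    c=Rq(d["orientation"]).inv().apply(np.array(p)-d["xyz"])
    return d["cx"]-d["fx"]*c[0]/c[2], d["cy"]+d["fy"]*c[1]/c[2]
def crop(d,x0,y0,w,h,s,name):
    c=cv2.resize(d["pixels"][y0:y0+h,x0:x0+w,::-1],None,fx=s,fy=s,interpolation=cv2.INTER_CUBIC)
    for i in range(0,w,20): cv2.putText(c,str(x0+i),(i*s,10),0,.35,(0,255,255)); cv2.line(c,(i*s,12),(i*s,18),(0,255,255))
    for i in range(0,h,20): cv2.putText(c,str(y0+i),(0,i*s+4),0,.35,(0,255,255))
    cv2.imwrite("pics/"+name,c)
E
python3 - <<'E'
from h import *
d=eyes.get_image("top"); s=eyes.get_image("scene")
crop(d,250,230,150,112,5,"dt.png"); crop(d,435,180,120,175,3,"tr.png"); crop(s,265,180,135,90,5,"ds.png")
E
```

```text
(no output)
```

View pics/dt.png

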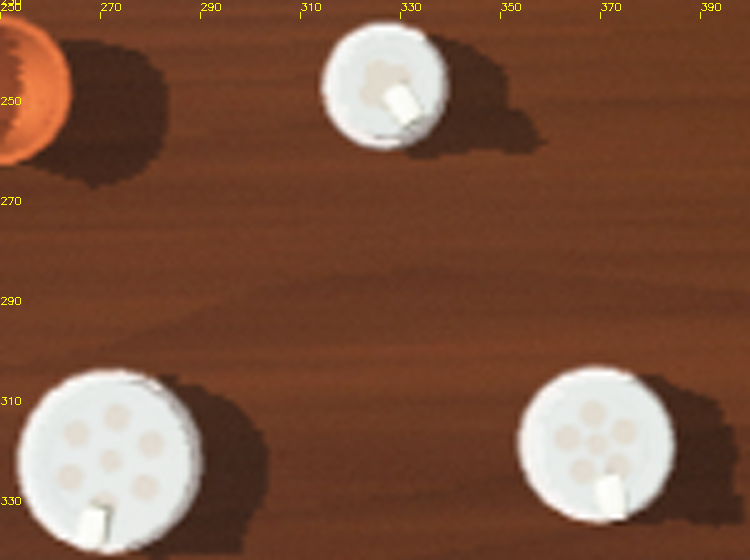

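View pics/tr.png

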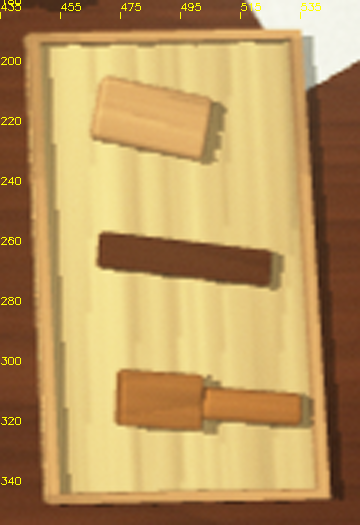

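View pics/ds.png

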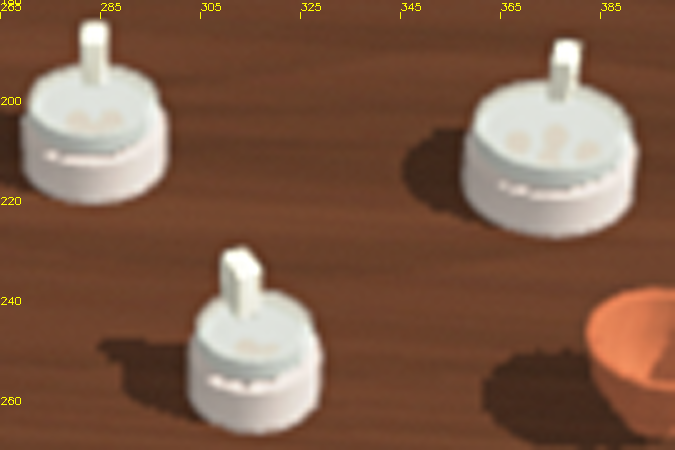

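Fins point to the lower right (small), straight down (medium) and down-left (large). All three tools lie crosswise. Next I'll fit dishes, fins and tools with a silhouette model in both cameras.

```bash
cat > fit.py <<'E'
from h import *
from scipy.optimize import minimize
DIM={"small":(23,20,12),"medium":(28,25,17),"large":(33,30,22)}
S=4
def shot(): return [eyes.get_image("top"),eyes.get_image("scene")]
def circ(x,y,r,z): 
    a=np.linspace(0,2*np.pi,48); return np.c_[x+r*np.cos(a),y+r*np.sin(a),0*a+z]
def dishpts(x,y,n,z0):
    R0,l,_=[v/1000 for v in DIM[n]]; return np.vstack([circ(x,y,R0,z0),circ(x,y,R0,z0+.018),circ(x,y,l,z0+.021),circ(x,y,l,z0+.029)])
def finpts(x,y,yaw,z0):
    c,s=np.cos(yaw),np.sin(yaw)
    return np.array([[x+c*a-s*b,y+s*a+c*b,z0+z] for a in(-.007,.007) for b in(-.0045,.0045) for z in(.029,.049)])
def soft(d,P,win):
    x0,y0,w,h=win; uv=np.array([w2pix(d,p) for p in P])
    hull=cv2.convexHull(((uv-[x0,y0]+.5)*S*16).astype(np.int32).reshape(-1,1,2))
    m=np.zeros((h*S,w*S),np.float32); cv2.fillConvexPoly(m,hull,1.,shift=4)
    return cv2.resize(m,(w,h),interpolation=cv2.INTER_AREA)
def win_for(d,p,r=40):
    u,v=w2pix(d,p); x0,y0=max(int(u)-r,0),max(int(v)-r,0); return (x0,y0,min(640-x0,2*r),min(480-y0,2*r))
def sub(d,w): return d["pixels"][w[1]:w[1]+w[3],w[0]:w[0]+w[2]].astype(float)
def fit_dish(D,n,xy,z0=0.,yaw0=None,cams=(0,1)):
    W=[win_for(d,(*xy,z0+.02)) for d in D]
    def whit(d,w):
        p=sub(d,w); return np.clip((p[...,2]-70)/60,0,1)*(p[...,0]-p[...,2]<40)
    M=[whit(d,w) for d,w in zip(D,W)]
    def c1(q):
        return sum(np.abs(soft(D[i],np.vstack([dishpts(q[0],q[1],n,z0)]),W[i])*1-np.where(fin[i],0,M[i])*1)[~fin[i]].sum() for i in cams)
    fin=[]
    F=[]
    for d,w in zip(D,W):
        p=sub(d,w); f=np.clip((p[...,0]-p[...,2]+4)/8,0,1)*(p[...,2]>165); F.append(f)
        fin.append(cv2.dilate(f,np.ones((3,3)))>.3)
    best=minimize(c1,xy,method="Nelder-Mead",options=dict(initial_simplex=[xy,np.add(xy,[.008,0]),np.add(xy,[0,.008])],xatol=1e-4,fatol=.05))
    c=best.x; off=DIM[n][2]/1000
    def c2(q): return sum(np.abs(soft(D[i],finpts(q[0],q[1],q[2],z0),W[i])-F[i]).sum() for i in cams)
    r=None
    for a in (np.arange(0,2*np.pi,np.pi/8) if yaw0 is None else [yaw0-.15,yaw0,yaw0+.15]):
        q=[c[0]-off*np.cos(a),c[1]-off*np.sin(a),a]
        if c2(q)>60*len(cams)*3: continue
        t=minimize(c2,q,method="Nelder-Mead",options=dict(initial_simplex=[q,np.add(q,[.004,0,0]),np.add(q,[0,.004,0]),np.add(q,[0,0,.3])],xatol=1e-4,fatol=.05))
        dev=(t.x[2]-np.arctan2(c[1]-t.x[1],c[0]-t.x[0])+np.pi)%(2*np.pi)-np.pi
        if abs(dev)<.8 and (r is None or t.fun<r.fun): r=t
    x,y,a=r.x; lid=np.array([x+off*np.cos(a),y+off*np.sin(a)])
    return dict(c=c,cost=best.fun,fin=(x,y),yaw=a,lid=lid,fcost=r.fun,finarea=[f.sum() for f in F],lidoff=(lid-c)*1000)
E
python3 - <<'E'
from fit import *
import pickle
D=shot(); pickle.dump(D,open("D0.pkl","wb"))
np.set_printoptions(precision=4,suppress=True)
for n,uv in dict(small=(327,247),medium=(369,319),large=(272,322)).items():
    print(n,fit_dish(D,n,pix2w(D[0],*uv,.02)[:2]))
for n,(uv,z) in dict(rib=((485.7,219),.02),slat=((497,266.3),.018),blade=((474.3,312.3),.024),handle=((536.7,316),.024)).items(): print(n,pix2w(D[0],*uv,z))
d=D[0]
for z,l in((.014,[(443.5,191.5),(535,190.5),(545,345.5),(450,347)]),(.03,[(111,254),(196,242),(212,350),(123,361)])):
    p=np.array([pix2w(d,*u,z)[:2] for u in l]);print(p,p.mean(0))
rp=lambda *l:np.array([pix2w(d,435+a/3,180+b/3,.019)[:2] for a,b in l])
print(rp((105,76),(213,97),(200,159),(92,135),(101,232),(272,251),(271,285),(98,267)))
E
```

```text
Traceback (most recent call last):
  File "fit.py", line 43, in fit_dish
    x,y,a=r.x; lid=np.array([x+off*np.cos(a),y+off*np.sin(a)])
          ^^^
AttributeError: 'NoneType' object has no attribute 'x'
```

```bash
python3 - <<'E'
import pickle
from fit import *
D=pickle.load(open("D0.pkl","rb"))
p=D[0]["pixels"]; print(p[246:256,326:336].tolist()[::2]); 
q=D[1]["pixels"]; print(q[230:246:3,308:318:2].tolist()); print(q[245,322:324],q[255,310])
for d,uv in((D[0],(327,247)),(D[1],(315,253))): print(pix2w(d,*uv,.02))
E
```

```text
[[[226, 219, 205], [225, 218, 205], [227, 222, 209], [227, 221, 208], [212, 208, 194], [209, 204, 193], [227, 227, 220], [230, 232, 229], [228, 232, 229], [230, 233, 230]], [[226, 222, 208], [243, 242, 235], [253, 253, 250], [251, 251, 247], [251, 251, 246], [246, 246, 239], [220, 222, 214], [228, 231, 228], [230, 233, 230], [231, 233, 230]], [[224, 218, 206], [242, 241, 233], [252, 252, 249], [251, 252, 247], [251, 251, 246], [251, 250, 246], [247, 247, 240], [225, 228, 219], [227, 231, 227], [228, 232, 228]], [[228, 232, 228], [227, 228, 221], [241, 241, 234], [252, 252, 248], [251, 251, 247], [251, 251, 246], [249, 249, 243], [241, 241, 232], [221, 223, 212], [222, 226, 221]], [[229, 233, 229], [229, 233, 230], [220, 225, 218], [223, 225, 213], [243, 243, 235], [231, 231, 219], [170, 169, 156], [166, 165, 155], [177, 172, 166], [176, 165, 160]]]
[[[103, 60, 39], [205, 198, 181], [240, 237, 217], [212, 198, 177], [100, 59, 38]], [[101, 67, 52], [184, 184, 169], [252, 251, 242], [255, 255, 251], [250, 249, 231]], [[110, 71, 52], [173, 173, 160], [188, 187, 171], [240, 239, 228], [221, 211, 188]], [[146, 123, 107], [171, 171, 157], [188, 187, 171], [238, 237, 226], [237, 236, 225]], [[224, 226, 216], [219, 224, 214], [200, 200, 182], [235, 234, 223], [225, 226, 218]], [[222, 226, 220], [222, 225, 219], [223, 226, 221], [223, 227, 221], [223, 227, 221]]]
[[222 225 220]
 [222 226 220]] [160 155 148]
[0.6009756  0.07748094 0.02      ]
[0.61535624 0.07807269 0.02      ]
```

```bash
python3 - <<'E'
s=open("fit.py").read()
i=s.index("def fit_dish")
open("fit.py","w").write(s[:i]+'''def fit_dish(D,n,xy,z0=0.,cams=(0,1)):
    """dish centre by silhouette (both cameras); fin by its bright top face (top camera)"""
    P=dishpts
    def cost(q,W,M): return sum(np.abs(soft(D[i],P(q[0],q[1],n,z0),W[i])-M[i]).sum() for i in cams)
    W=[win_for(d,(*xy,z0+.02)) for d in D]; M=[]
    for d,w in zip(D,W):
        p=sub(d,w); m=np.clip((p[...,2]-70)/60,0,1)*(p[...,0]-p[...,2]<45)
        m[cv2.dilate((p[...,0]>p[...,2]+60).astype(np.uint8),np.ones((1,1)))>0]=0
        M.append(m)
    r=minimize(cost,xy,args=(W,M),method="Nelder-Mead",options=dict(initial_simplex=[xy,np.add(xy,[.008,0]),np.add(xy,[0,.008])],xatol=1e-4,fatol=.05))
    c=r.x; d=D[0]; w=W[0]; p=sub(d,w)
    g=np.clip((p[...,2]-231)/12,0,1); uu,vv=np.meshgrid(np.arange(w[2])+w[0],np.arange(w[3])+w[1])
    u0=np.array(w2pix(d,(*c,z0+.035))); g=g*(np.hypot(uu-u0[0],vv-u0[1])<(DIM[n][1]+4)/1.75)
    m=g.sum(); uv=np.array([(g*uu).sum(),(g*vv).sum()])/m
    xyf=pix2w(d,*uv,z0+.047)[:2]
    C=np.array([[((uu-uv[0])**2*g).sum(),((uu-uv[0])*(vv-uv[1])*g).sum()],[0,((vv-uv[1])**2*g).sum()]]); C[1,0]=C[0,1]
    ev,V=np.linalg.eigh(C); e=V[:,1]; b=pix2w(d,*(uv+5*e),z0+.047)[:2]-xyf
    a=np.arctan2(*(c-xyf)[::-1]); ax=np.arctan2(b[1],b[0]); ax+=np.pi*round((a-ax)/np.pi)
    off=DIM[n][2]/1000
    return dict(c=c,cost=r.fun,fin=xyf,yaw_pos=a,yaw_ax=ax,r=np.hypot(*(c-xyf))*1000,off=off*1000,m=m,uv=uv)
''')
E
cat > t.py <<'E'
from fit import *
import pickle
D=pickle.load(open("D0.pkl","rb"))
np.set_printoptions(precision=4,suppress=True)
sc=dict(small=(313.6,231.4),medium=(284,184.8),large=(378.6,189))
for n,uv in dict(small=(327,247),medium=(369,319),large=(272,322)).items():
    xy=pix2w(D[0],*uv,.02)[:2]
    print(n,fit_dish(D,n,xy),fit_dish(D,n,xy,cams=(0,))["c"],fit_dish(D,n,xy,cams=(1,))["c"], pix2w(D[1],*sc[n],.049))
for n,(uv,z) in dict(rib=((485.7,219),.02),slat=((497,266.3),.018),blade=((474.3,312.3),.024),handle=((536.7,316),.024)).items(): print(n,pix2w(D[0],*uv,z))
d=D[0]
for z,l in((.014,[(443.5,191.5),(535,190.5),(545,345.5),(450,347)]),(.03,[(111,254),(196,242),(212,350),(123,361)])):
    p=np.array([pix2w(d,*u,z)[:2] for u in l]);print(p,p.mean(0))
rp=lambda *l:np.array([pix2w(d,435+a/3,180+b/3,.019)[:2] for a,b in l])
print(rp((105,76),(213,97),(200,159),(92,135),(101,232),(272,251),(271,285),(98,267)))
E
python3 t.py
```

```text
small {'c': array([0.6028, 0.0781]), 'cost': np.float64(471.3416666666667), 'fin': array([0.6001, 0.0829]), 'yaw_pos': np.float64(-1.0617953662502557), 'yaw_ax': np.float64(-2.529789103577783), 'r': np.float64(5.53431654951373), 'off': 12.0, 'm': np.float64(65.75), 'uv': array([324.1267, 245.8935])} [0.6029 0.0785] [0.6027 0.0779] [0.5922 0.0732 0.049 ]
medium {'c': array([0.4695, 0.0037]), 'cost': np.float64(220.55416666666665), 'fin': array([0.4674, 0.0141]), 'yaw_pos': np.float64(-1.3753165438060955), 'yaw_ax': np.float64(-2.833834162271512), 'r': np.float64(10.637524521466036), 'off': 17.0, 'm': np.float64(135.08333333333334), 'uv': array([364.5126, 319.8624])} [0.4692 0.0039] [0.4699 0.0032] [0.4491 0.0023 0.049 ]
large {'c': array([0.4668, 0.1816]), 'cost': np.float64(101.87916666666666), 'fin': array([0.4639, 0.1883]), 'yaw_pos': np.float64(-1.1663737510474987), 'yaw_ax': np.float64(-0.03341500278871967), 'r': np.float64(7.26897529819019), 'off': 22.0, 'm': np.float64(154.33333333333334), 'uv': array([265.9098, 323.7279])} [0.4668 0.182 ] [0.4668 0.181 ] [0.4435 0.1859 0.049 ]
rib [ 0.6475 -0.217   0.02  ]
slat [ 0.5597 -0.2339  0.018 ]
blade [ 0.4767 -0.1865  0.024 ]
handle [ 0.4679 -0.299   0.024 ]
[[ 0.7019 -0.1426]
 [ 0.7006 -0.3138]
 [ 0.4144 -0.3146]
 [ 0.4149 -0.1421]] [ 0.5579 -0.2283]
[[0.5945 0.4709]
 [0.6136 0.3163]
 [0.4187 0.2867]
 [0.4024 0.4453]] [0.5073 0.3798]
[[ 0.6739 -0.1895]
 [ 0.6594 -0.2556]
 [ 0.621  -0.2455]
 [ 0.6372 -0.1797]
 [ 0.5771 -0.1824]
 [ 0.5634 -0.2864]
 [ 0.5427 -0.2846]
 [ 0.5556 -0.1796]]
```

```bash
cat > mont.py <<'E'
from fit import *
def montage(D,cand,name,S2=11,h=12,z0=0.):
    """cand: n->(dish c, yaw); zoomed fins with the fin box drawn (lid centred on dish)"""
    rows=[]
    for d in D:
        r=[]
        for n,(c,yaw,*lo) in cand.items():
            off=DIM[n][2]/1000; cc=np.array(c)+(lo[0] if lo else 0)
            f=cc-off*np.array([np.cos(yaw),np.sin(yaw)]); P=finpts(*f,yaw,z0)
            u=np.array([w2pix(d,p) for p in P]); m=u.mean(0).astype(int)-h
            im=cv2.resize(d["pixels"][m[1]:m[1]+2*h,m[0]:m[0]+2*h,::-1],None,fx=S2,fy=S2,interpolation=cv2.INTER_CUBIC)
            v=((u-m+.5)*S2).astype(int)
            for i in range(8):
                for j in range(i):
                    if bin(i^j).count("1")==1: cv2.line(im,tuple(map(int,v[i])),tuple(map(int,v[j])),(0,0,255) if i&j&1 else (255,0,0),1)
            r.append(im)
        rows.append(np.hstack(r))
    cv2.imwrite("pics/"+name,np.vstack(rows))
E
python3 - <<'E'
from mont import *
import pickle
D=pickle.load(open("D0.pkl","rb"))
r=np.radians
montage(D,dict(small=((.6028,.0781),r(27)),medium=((.4695,.0037),r(12)),large=((.4668,.1816),r(-8))),"m0.png")
for uv in((330.8,250.6),(372,329),(268.8,335)): print(pix2w(D[0],*uv,.049))
E
```

```text
[0.59123978 0.07115808 0.049     ]
[0.45125776 0.00155318 0.049     ]
[0.44422211 0.18319061 0.049     ]
```

View pics/m0.png

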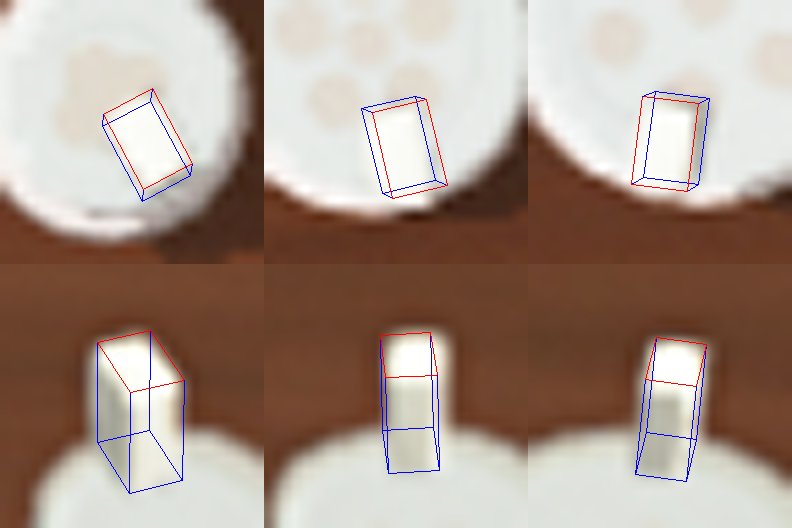

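Wireframes match the fins well in both cameras (medium within about 1 mm). Moving on to the tools.

```bash
cat >> h.py <<'E'
import pickle
def q_of(Rm): x,y,z,w=Rm.as_quat(); return np.array([w,x,y,z])
def down(psi,tilt=0.): return q_of(R.from_euler("z",psi)*R.from_euler("y",tilt)*R.from_euler("x",np.pi))
def best_psi(p,psi):
    q0=telemetry.read_qpos(); best=None
    for k in(-1,0,1):
        j=bot.inverse_kinematics(p,down(psi+k*np.pi))
        if j is None: continue
        c=np.abs(np.array(j)-q0).max()+(10 if abs(j[6])>2.3 else 0)
        if best is None or c<best[0]: best=(c,psi+k*np.pi)
    return best[1]
def changed(ref,now,p,r=22):
    u,v=map(int,w2pix(ref,p)); s=np.s_[v-r:v+r,u-r:u+r]
    a=cv2.absdiff(ref["pixels"][s],now["pixels"][s]).max(2); return int((a>45).sum())
E
cat > tools.py <<'E'
import sys
from h import *
D0=pickle.load(open("D0.pkl","rb"))
r=np.radians
T=dict(paddle=((.4736,-.226),r(85.5),.034),slat=((.5597,-.2333),r(82.5),.022),rib=((.6477,-.2175),r(77),.040))
B=np.array([.507,.380]); by=r(8); ex=np.array([np.cos(by),np.sin(by)]); ey=np.array([-ex[1],ex[0]])
# bin goals (along bin x, along bin y, lift above floor)
G=dict(paddle=(-.055,.012,.004),slat=(.057,0,.004),rib=(0,0,.017))
for n in sys.argv[1:]:
    (x,y),th,w=T[n]
    ch=changed(D0[0],eyes.get_image("top"),(x,y,.02)); print(n,"changed px",ch)
    if ch>60: print("MOVED?"); break
    psi=best_psi((x,y,.15),th)
    bot.move_gripper(.062,40)
    bot.reach((x,y,.12),down(psi)); bot.move_linear((x,y,.009),max_speed=.12)
    bot.move_gripper(0,40); g=telemetry.read_grip_width(); print("grip",g,telemetry.read_t())
    bot.move_linear((x,y,.12),max_speed=.2)
    if telemetry.read_grip_width()<w-.006: print("LOST"); break
    gx,gy,lift=G[n]; p=B+gx*ex+gy*ey; th2=psi+(by+np.pi/2-th)
    if n=="paddle": p=p+.005*ey
    bot.move_linear((*p,.12),down(th2),max_speed=.3)
    bot.move_linear((*p,.005+.003+lift),max_speed=.12)
    bot.move_gripper(g+.012); bot.move_linear((*p,.12),max_speed=.2)
    print("done",telemetry.read_t(),telemetry.read_force().round(1))
E
python3 tools.py paddle
```

```text
paddle changed px 0
grip 0.0331111454054042 3.6667
done 8.5917 [ 0.2  0.9 -0. ]
```

```bash
python3 tools.py slat rib; python3 - <<'E'
from h import *
d=eyes.get_image("top"); cv2.imwrite("pics/a1.png",d["pixels"][:,:,::-1])
D0=pickle.load(open("D0.pkl","rb"))
for n,c in dict(small=(.6028,.0781,.02),medium=(.4695,.0037,.02),large=(.4668,.1816,.02)).items(): print(n,changed(D0[0],d,c))
E
```

```text
slat changed px 0
grip 0.020657773939124224 12.725
done 17.6667 [-0.2 -0.4 -0.6]
rib changed px 0
grip 0.03858997406486872 21.7083
done 26.4583 [ 0.1 -0.2 -0.1]
small 0
medium 224
large 133
```

View pics/a1.png

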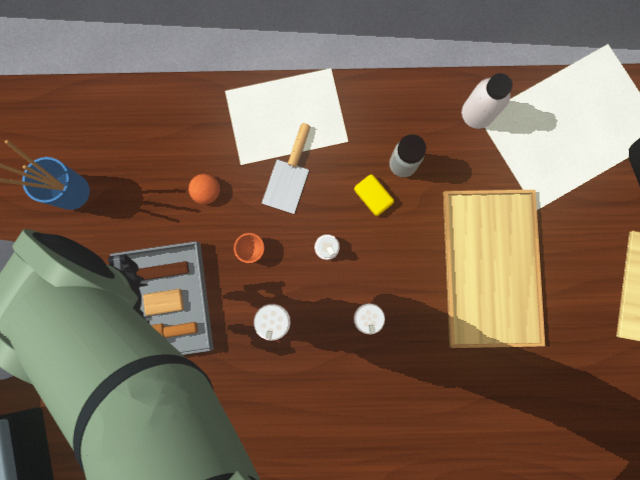

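Rib, slat and paddle are all in the bin and the tray is empty; the dishes haven't moved (the changed pixels are arm shadow). Airing the small dish next.

```bash
cat > dish.py <<'E'
from fit import *
def pose(c,yaw,flip,z0,off_x,zt,phi,piv):
    Rm=R.from_euler("z",yaw)*R.from_euler("y",phi)
    P=np.array([piv,0,.005]); l=P+R.from_euler("y",phi).apply(np.array([off_x,0,zt])-P)
    p=np.array([*c,z0+.021])+R.from_euler("z",yaw).apply(l)
    return p,q_of(Rm*R.from_euler("z",np.pi*flip)*R.from_euler("x",np.pi))
def air(n,c,yaw,z0=0.,rise=.0075,zt=.0110,shot_name=None):
    Rb,l,off=[v/1000 for v in DIM[n]]; piv=l-.0045
    k=lambda phi,up=0.:(lambda pq:(pq[0]+[0,0,up],pq[1]))(pose(c,yaw,flip,z0,-off,zt,phi,piv))
    flip=0; psi=best_psi(k(0,.06)[0],yaw); flip=int(round((psi-yaw)/np.pi))
    phi=np.arcsin(rise/(l+piv))
    bot.move_gripper(.032,20); bot.reach(*k(0,.09)); f0=telemetry.read_force()
    bot.move_linear(k(0)[0],max_speed=.08); print("touch",(telemetry.read_force()-f0).round(1))
    bot.move_gripper(0,25); print("fin grip",round(telemetry.read_grip_width(),4),(telemetry.read_force()-f0).round(1))
    for i in range(1,5):
        bot.move_linear(*k(phi*i/4),max_speed=.03)
    print("tilt",np.degrees(phi).round(1),(telemetry.read_force()-f0).round(1),(telemetry.read_tcp_pos()-k(phi)[0])*1e3)
    if shot_name: pickle.dump(shot(),open(shot_name,"wb"))
    bot.pause(2.3); print("grip",round(telemetry.read_grip_width(),4))
    for i in range(3,-1,-1): bot.move_linear(*k(phi*i/4),max_speed=.03)
    print("down",(telemetry.read_force()-f0).round(1)); bot.pause(.3)
    bot.move_gripper(.026); bot.move_linear(k(0,.10)[0],max_speed=.1)
    print("t",telemetry.read_t())
ZG=dict(small=.003,medium=.001,large=-.0015)
def carry(n,c,yaw,goal,gyaw=0.,zl=.09):
    w=2*DIM[n][0]/1000; z=ZG[n]
    psi=best_psi((*c,.1),yaw); bot.move_gripper(min(w+.016,.084),35)
    bot.reach((*c,z+.10),down(psi)); f0=telemetry.read_force()
    bot.move_linear((*c,z),max_speed=.1); print("low",(telemetry.read_force()-f0).round(1))
    bot.move_gripper(0,35); print("grip",round(telemetry.read_grip_width(),4),telemetry.read_grip_force(),(telemetry.read_force()-f0).round(1))
    bot.move_linear((*c,z+.01),max_speed=.04); bot.move_linear((*c,z+zl),max_speed=.1)
    print("held",round(telemetry.read_grip_width(),4),(telemetry.read_force()-f0).round(2))
    g=psi+((gyaw-yaw+np.pi/2)%np.pi-np.pi/2)
    bot.move_linear((*goal,z+zl),down(g),max_speed=.15)
    bot.move_linear((*goal,z+.02),max_speed=.1); bot.move_linear((*goal,z+.0065),max_speed=.03)
    bot.pause(.2); bot.move_gripper(w+.010); bot.move_linear((*goal,z+.10),max_speed=.1)
    print("t",telemetry.read_t())
E
python3 - <<'E'
from dish import *
air("small",(.6028,.0781),np.radians(27),shot_name="S1.pkl")
p=telemetry.read_tcp_pos(); bot.move_linear((.60,-.12,.16),max_speed=.25)
pickle.dump(shot(),open("S2.pkl","wb"))
E
cat > v.py <<'E'
import sys,pickle
from h import *
o=[]
for f in sys.argv[2:4]:
    for d in pickle.load(open(f,"rb")):
        u,v=map(int,w2pix(d,(float(sys.argv[4]),float(sys.argv[5]),.03))); h=24
        o.append(cv2.resize(d["pixels"][v-h:v+h,u-h:u+h,::-1],(400,300) if 0 else (300,300),interpolation=cv2.INTER_CUBIC))
cv2.imwrite("pics/"+sys.argv[1],np.vstack([np.hstack(o[:2]),np.hstack(o[2:])]))
E
python3 v.py s1.png S1.pkl S2.pkl .6028 .0781
```

```text
touch [-0.7 -0.7 -1.1]
fin grip 0.0081 [-1.4 -1.3  5.1]
tilt 12.2 [0.5 0.9 2.5] [-0.07571778  0.1288471  -0.49042815]
grip 0.0081
down [-3.6 -1.7  7.6]
t 35.8083
```

View pics/s1.png

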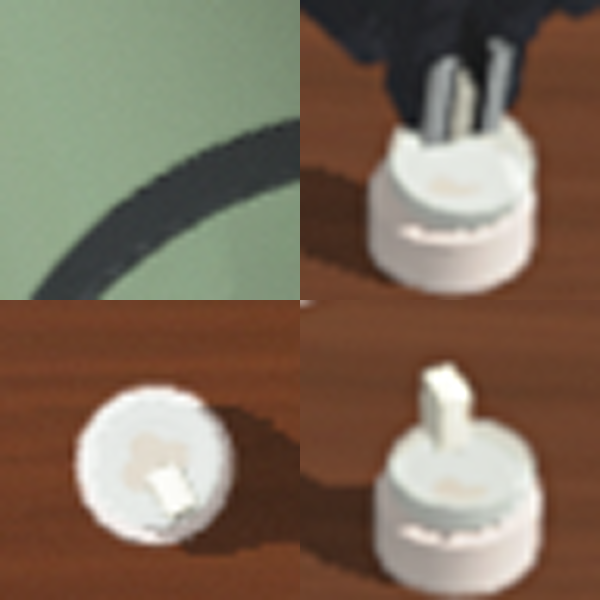

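The hold shows the lid tilted with its fin edge up and the back edge resting. Afterwards it sits flat and centred. Refitting, then carrying.

```bash
python3 - <<'E'
from dish import *
D=pickle.load(open("S2.pkl","rb"))
c=fit_dish(D,"small",(.6028,.0781))["c"]; print(c)
assert np.hypot(*(c-[.6028,.0781]))<.006
carry("small",c,np.radians(27),(.643,-.228))
bot.move_linear((.60,.20,.20),max_speed=.3)
D=shot(); pickle.dump(D,open("S3.pkl","wb"))
for n,c0,z in(("small",(.643,-.228),.006),("medium",(.4695,.0037),0),("large",(.4668,.1816),0)):
    try: print(n,fit_dish(D,n,c0,z)["c"])
    except Exception as e: print(e)
a=D[0]["pixels"][180:360,300:560,::-1]; b=D[1]["pixels"][160:300,60:420,::-1]
cv2.imwrite("pics/s3.png",np.vstack([cv2.resize(a,(780,320)),cv2.resize(b,(780,270))]))
E
```

```text
[0.60212229 0.0790069 ]
low [-0.2  1.9 -1. ]
grip 0.045 34.51599955558777 [-1.9  0.9  8.4]
held 0.0445 [0.31 1.92 0.4 ]
t 46.1417
small [ 0.63040979 -0.21231817]
medium [0.4695033  0.00370302]
cannot convert float NaN to integerfit.py:34: RuntimeWarning: invalid value encountered in divide
  m=g.sum(); uv=np.array([(g*uu).sum(),(g*vv).sum()])/m
```

View pics/s3.png

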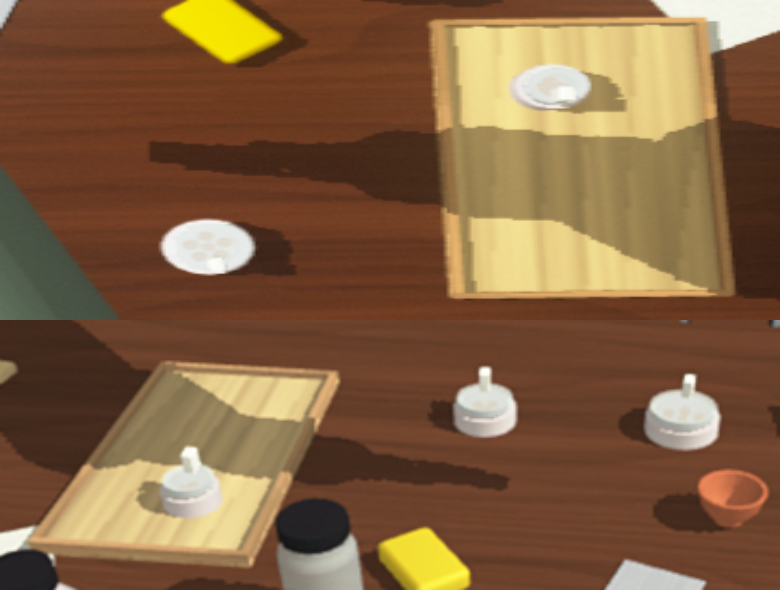

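The small dish sits lidded on the tray's far part and the medium hasn't moved. Medium next.

```bash
sed -i 's/ZG=dict.*/ZG=dict(small=.004,medium=.002,large=-.0005)/; s/zt=.0110/zt=.0120/' dish.py
python3 - <<'E'
from dish import *
air("medium",(.4697,.0041),np.radians(10),shot_name="S4.pkl")
bot.move_linear((.60,.14,.18),max_speed=.3)
D=shot();pickle.dump(D,open("S5.pkl","wb")); print(fit_dish(D,"medium",(.4695,.0037))["c"])
E
python3 v.py s4.png S4.pkl S5.pkl .4695 .0037
```

```text
touch [ 0.3 -0.1  0.1]
fin grip 0.008 [-2.   0.9  6. ]
tilt 9.5 [1.  0.2 1.9] [ 0.11894729  0.02533378 -0.24986917]
grip 0.0081
down [-1.3 -0.   5.7]
t 57.0fit.py:34: RuntimeWarning: invalid value encountered in divide
  m=g.sum(); uv=np.array([(g*uu).sum(),(g*vv).sum()])/m
Traceback (most recent call last):
  File "fit.py", line 38, in fit_dish
    a=np.arctan2(*(c-xyf)[::-1]); ax=np.arctan2(b[1],b[0]); ax+=np.pi*round((a-ax)/np.pi)
                                                                      ~~~~~^^^^^^^^^^^^^^
ValueError: cannot convert float NaN to integer
```

View pics/s4.png

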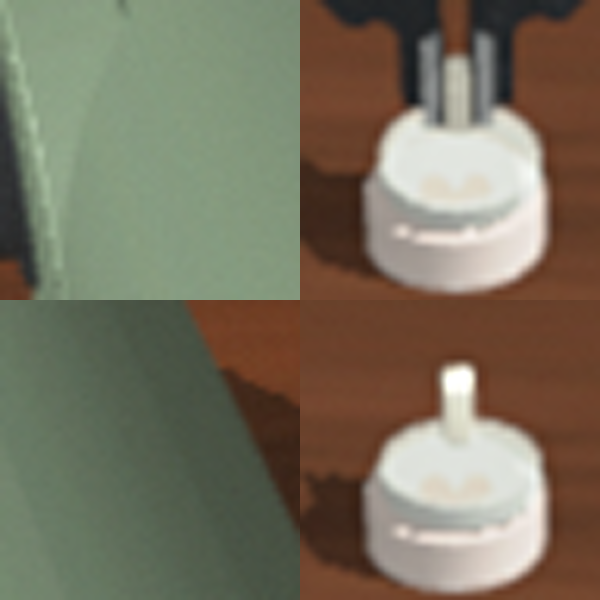

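```bash
python3 - <<'E'
from dish import *
bot.move_linear((.52,-.25,.22),max_speed=.3)
D=shot();pickle.dump(D,open("S6.pkl","wb")); print(fit_dish(D,"medium",(.4695,.0037)))
E0=pickle.load(open("D0.pkl","rb")); o=[]
for d in (E0[1],D[1],E0[0],D[0]):
    u,v=map(int,w2pix(d,(.4695,.0037,.03))); h=20
    o.append(cv2.resize(d["pixels"][v-h:v+h,u-h:u+h,::-1],(300,300),interpolation=cv2.INTER_CUBIC))
cv2.imwrite("pics/s6.png",np.vstack([np.hstack(o[:2]),np.hstack(o[2:])]))
E
```

```text
{'c': array([0.46929031, 0.00388705]), 'cost': np.float64(91.45416666666668), 'fin': array([0.46808425, 0.01361268]), 'yaw_pos': np.float64(-1.447418159840798), 'yaw_ax': np.float64(-2.8658712315666035), 'r': np.float64(9.800125418054543), 'off': 17.0, 'm': np.float64(110.66666666666666), 'uv': array([364.79894578, 319.46385542])}
```

View pics/s6.png

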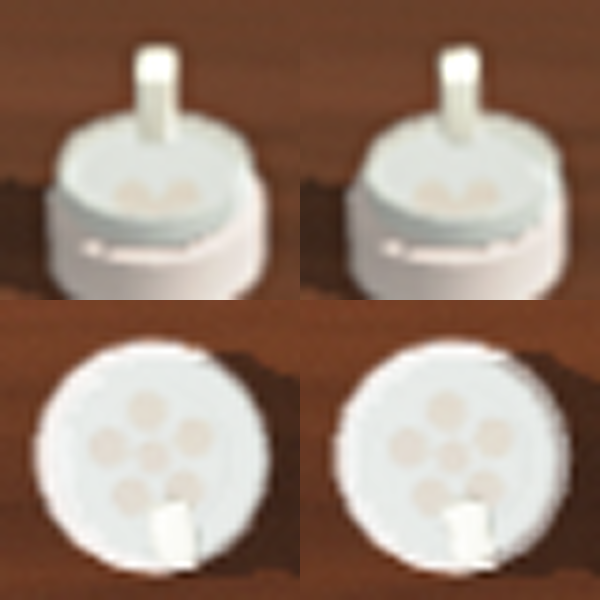

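The medium lid is flat and seated, about 1 mm toward +y and within its 2 mm play. That suggests a camera bias of about 1 mm in y, so I'll correct for it from here. Carrying the medium dish.

```bash
python3 - <<'E'
from dish import *
carry("medium",(.4693,.0031),np.radians(10),(.473,-.228))
bot.move_linear((.62,.02,.20),max_speed=.3)
D=shot();pickle.dump(D,open("S7.pkl","wb"))
E0=pickle.load(open("D0.pkl","rb")); c=(.4668,.1816)
print(changed(E0[1],D[1],(*c,.02)),changed(E0[0],D[0],(*c,.02)))
for cams in((0,),(1,)):
    try: print(fit_dish(D,"large",c,cams=cams)["c"])
    except ValueError: print("nan")
E
```

```text
low [-0.2 -1.3 -0.9]
grip 0.0543 34.742297530174255 [-2.1 -1.2 10. ]
held 0.0541 [ 0.41 -0.73 -2.01]
t 68.625
0 0
[0.46678428 0.18206203]
[0.46681148 0.18108046]
```

```bash
python3 - <<'E'
from dish import *
c=(.4668,.1808)
air("large",c,np.radians(-8),shot_name="S8.pkl")
bot.move_linear((.60,-.05,.22),max_speed=.3)
D=shot();pickle.dump(D,open("S9.pkl","wb"))
for cams in((0,),(1,)):
    try: print(fit_dish(D,"large",c,cams=cams)["c"])
    except ValueError: print("nan")
E0=pickle.load(open("D0.pkl","rb")); S8=pickle.load(open("S8.pkl","rb")); o=[]
def cr(d,p,h=22):
    u,v=map(int,w2pix(d,p)); return cv2.resize(d["pixels"][v-h:v+h,u-h:u+h,::-1],(266,266),interpolation=cv2.INTER_CUBIC)
L=(*c,.03)
cv2.imwrite("pics/s9.png",np.vstack([np.hstack([cr(d,L) for d in(E0[1],D[1],S8[1])]),np.hstack([cr(E0[0],L),cr(D[0],L),cr(D[1],(.473,-.228,.03))])]))
E
```

```text
touch [ 0.1  0.1 -0.8]
fin grip 0.0082 [-0.9 -0.4  5.9]
tilt 7.8 [1.9 0.4 2.3] [ 0.13321639 -0.09656177 -0.22006736]
grip 0.0084
down [ 1.1 -2.   4.4]
t 79.075
[0.46670323 0.1820502 ]
[0.46689217 0.18128094]
```

View pics/s9.png

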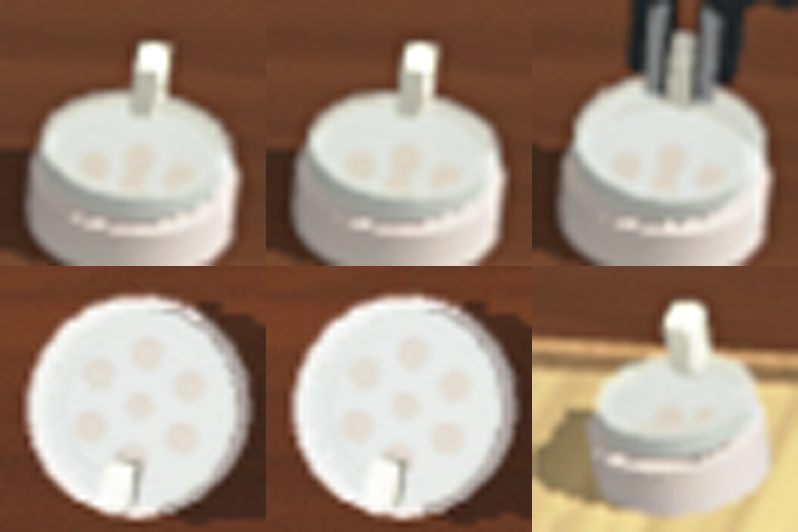

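The large lid was reseated as it started, and the medium dish is on the tray lid-on. Carrying the large dish.

```bash
python3 - <<'E'
from dish import *
carry("large",(.4668,.1810),np.radians(-8),(.558,-.228),zl=.11)
bot.move_linear((.55,.10,.25),max_speed=.3)
D=shot();pickle.dump(D,open("S10.pkl","wb"))
a=D[0]["pixels"][60:370,90:560,::-1]; b=D[1]["pixels"][170:300,60:260,::-1]
cv2.imwrite("pics/s10.png",np.hstack([cv2.resize(a,(440,290)).copy(),cv2.resize(b,(360,290),interpolation=cv2.INTER_CUBIC)]))
E
```

```text
low [-0.1 -0.7 -0.9]
grip 0.0646 35.778635144233704 [-3.2 -1.9  9.8]
held 0.0648 [-0.26 -0.09 -3.08]
t 91.175
```

View pics/s10.png

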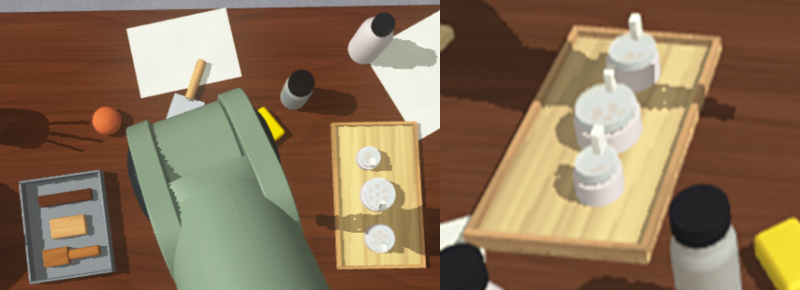

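All three dishes stand lidded on the tray, well inside the lip, and the tools are in the bin.

```bash
python3 -c "
from cell import ticket
print(ticket.hand_in())"
```

```text
the job is handed in; nothing more can be done
None
```

Job handed in at about 92 s on the robot's clock: all three tools are in the bin, and the dishes were aired and set lidded on the tray in order, smallest first; the medium lid reseated about 1 mm off centre, within its 2 mm play.

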